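Line up the kiln lid hinge for its pin

TASK

Slide the cover of the blue hardware tray fully open, take out the loose hinge leaf, and bring it gently to the jamb block, leaf level and its knuckle centred between the two fixed knuckles so that all three holes line up for the pin. Finish while still holding the leaf there in the gripper, aligned and not leaning on the block, so that a colleague can push in the pin; leave the pin and everything else on the bench where they are.

Things in the scene. Friction and masses are not known exactly. Their poses are not given: they have to be found in the camera images.
- tray: Blue steel tray fixed to the bench, 180 x 150 mm (x, y) outside, 62 mm high, 5 mm walls, inner floor 6 mm above the bench; the loose leaf lies in it. Origin: centre of its underside. +x points away from the robot, give or take yaw. A 6 mm aluminium cover, 174 x 144 mm, slides on it along the tray's x; its top is 69 mm above the bench, guide rails beside it 72 mm.
- cover (a joint): Travel of the tray's sliding cover in m: 0 = closed, 0.155 = fully open (end stop); it opens along the tray's -x, roughly towards the robot. Starts 0 to 0.03. Friction about 2 N; it stays where it is left.
- cover_tab (a point): Middle of the top edge of the orange upright pull tab on the cover: 12 mm thick along the tray's x, 60 mm long along its y, 30 mm high above the cover, top edge 99 mm above the bench; centred across the cover, and 35 mm to the +x of the cover's centre. Axes as the tray's.
- leaf: Loose hinge leaf, steel, 0.3 to 0.5 kg, flat on the tray floor, knuckle roughly to the tray's +x (yaw within 0.35 rad). Origin: on its underside, below the middle of the rib. z up, y along the hinge axis, x towards the knuckle. Plate 6 mm thick, x -28 to +31 mm, 60 mm wide in y, then a neck 28 mm wide to the knuckle.
- leaf_rib (a point): Middle of the top edge of the leaf's yellow upright rib, made for gripping: 10 mm thick along the leaf's x, 50 mm long along its y, from 6 to 44 mm above the underside; straight above the leaf's origin. Axes as the leaf's.
- leaf_knuckle (a point): Middle of the loose leaf's knuckle hole, 48 mm along the leaf's +x from its origin and 13 mm above its underside. The knuckle is a tube along the leaf's y, 30 mm long, 26 mm outside, 15 mm hole. Axes as the leaf's.
- jamb: Wooden jamb block fixed to the bench, 70 x 160 x 80 mm (x, y, z), the fixed hinge leaf (6 mm steel) on its top, steel hold-down feet at its ends. Origin: centre of its underside. Two fixed knuckles (tubes along its y, 26 mm outside, 15 mm hole, 25 mm long) overhang its -x face, towards the robot, with a 40 mm gap between them, open from above, below and -x.
- jamb_gap (a point): Point on the fixed hinge axis midway between the two fixed knuckles: 55 mm to the -x of the block's centre (20 mm in front of its -x face), 93 mm above the bench. Axes as the block's; y is the hinge axis. The leaf's knuckle belongs here, the leaf's x along the block's x (knuckle towards the block, plate on the robot's side).
- pin: Bystander: brass hinge pin, 10 mm thick, 118 mm long with a head, lying on the bench between tray and block. Origin at its middle, x along it.
- drill: Bystander: red and black cordless drill standing on its battery, about 200 mm high. Origin under the battery.
- mallet: Bystander: hammer lying at the far side of the bench. Origin on its underside.
- driver: Bystander: screwdriver lying on the right of the bench. Origin on its underside.
- jar: Bystander: white jar, 72 mm wide, 100 mm high, on the left. Origin at its underside.
- tube: Bystander: terracotta tube standing on the bench on the left, 40 mm wide, 90 mm high. Origin at its underside.
There are look-alikes about, which are no part of the job. What is shaped like the tray but pink or purple is not meant. Of the things shaped like the jamb, the wooden one is meant.

How it is judged (in metres and radians):
On the way, in this order (a step that is already met when the one before it is completed fails the run):
1. the tray's cover is slid fully open (value of joint cover above 0.14 m), for 0.2 s.
2. the leaf is lifted out of the tray in the gripper (height (world z) of leaf above 0.075 m and contact force between the fingers and leaf above 2 N), for 0.2 s.
At the end, for the whole second after the job is handed in: Cover open at least 130 of 155 mm; the leaf's knuckle hole within 3.5 mm of the fixed hinge axis in height and fore-aft, within 6 mm of mid-gap along it; axes parallel and leaf level within 0.1 rad; leaf gripped by the fingers, at rest, pressing on the block with less than 3 N (value of joint cover above 0.13 m and x of leaf_knuckle in the frame of jamb_gap between -0.0035 and 0.0035 m and z of leaf_knuckle in the frame of jamb_gap between -0.0035 and 0.0035 m and y of leaf_knuckle in the frame of jamb_gap between -0.006 and 0.006 m and angle between the y axis of leaf and the y axis of jamb, either way round below 0.1 rad and angle between leaf's own z axis and vertical below 0.1 rad and contact force between the fingers and leaf above 2 N and contact force between leaf and jamb below 3 N and linear speed of leaf below 0.02 m/s); the arm keeps its last pose, push and grip.
It fails at once if a bystander is disturbed (moved more than 30 mm) (distance of any of pin, drill, mallet, driver, jar, tube from where it was at the start of the episode above 0.03 m).
It fails at once if the leaf is forced against the jamb block (more than 40 N) (contact force between leaf and jamb above 40 N).
It also fails if it takes over 51 s, if anything falls off the work surface, if the arm or the gripper's body presses on something with over 40 N, if the wrist force passes 120 N, or if a joint passes its speed limit or range.

ROBOT

A 6-joint arm with a two-finger parallel gripper is mounted at the origin on the work surface. World frame = base frame: x ahead of the robot, y to its left, z up, the work surface at z = 0. Lengths are in m, angles in degrees, forces in N, time in s.
With the tool pointing down it reaches from about 0.3 to 0.875 m from the base axis. Payload 6.4 kg.
Tool frame: the origin (TCP) lies between the finger pads; the fingertips stand env.tip_extent ahead of it and the grasp point (between the pads) lies 8 mm behind it (env.tip_extent is the distance from the TCP to the fingertips, in m); z points along the fingers, y is the line along which they close (so a half turn about z gives the same grasp; the last joint's range is limited). The gripper opens to 85 mm and grips with 20 to 120 N. Pads are 22 mm wide; open, the fingers measure 114 mm over their backs; the gripper's body (76 mm by 85 mm) begins 54 mm behind the grasp point. The pads swing forward as they close: fully open they stand 13 mm farther back than shut.
Start: joints at [-88.425, 10.359, 92.074, -0, 77.567, -11.82], TCP at [0.133, -0.559, 0.242] pointing down, gripper open.
Joint ranges: [-171.53, 171.53], [-51.25, 118.39], [17.06, 147.69], [-65.23, 245.23], [0, 150.52], [-178.68, 178.68]. Speed limits (degrees/s): [147.25, 147.25, 172.46, 180, 180, 180].

INTERFACE

Orientations are given as a 3x3 rotation matrix whose columns are the frame's x, y, z axes.
In Python, from cell import env gives the robot as it stands.
- The arm moves only by the tool jog_arm, never from a script. Its argument "moves" is a list of rows, each a list of 7 numbers: the turn, a rotation vector about the tool's x, y, z in degrees, then the shift along the tool's x, y, z in mm, then the finger opening in mm, from 0 to 85.4. In form: [[ax, ay, az, x, y, z, grip], ...]. A call has exactly 8 rows; each row is the pose to reach, as a shift and turn from the pose commanded when the call began, along the tool's axes at that moment; what a row does not reach only later rows make up. A row lasts 1/12 s, in which the tool goes at most 41.7 mm and 7.16 degrees, less where a joint would pass 70% of its speed; a pose out of reach is approached as far as the arm can. A call with a gripper value outside its range is refused whole. The fingers move at their own pace and stop on an object; "newtons" is the grip in N (left out, the last holds). Time passes only in rows, so rows that repeat a pose let the fingers close, or fill a call up. It gives the time, the measured TCP pose, the force, the opening and the grip force at its end, in the units of the state.
- env.get_state(): the state, without advancing time (a new reading comes with each control period).
- env.capture(name): name is "scene" or "top" or "wrist"; returns a dict with "pixels" (420x560x3 uint8, red, green, blue), "intrinsics" (3x3 intrinsics, pixels), "k1" (the pictures are not rectified: a ray, as slopes to the right and down, at radius r is drawn at 1 + k1 r^2 times it, then the intrinsics apply), "position" and "orientation" of the camera in the world; the wrist camera has in their place "T_tool_cam" (4x4, takes a point from camera to tool coordinates, whose origin is the TCP and whose axes are the flange's). Camera axes: x right, y down, z forward; pixel columns grow to the right and rows downward; lengths in m; the calibration is good to about 2 mm. A picture is of the moment at which its call begins: read the wrist's pose just before it. There is no depth.
- env.sign_off(): hands the job in; it is judged then, once.
Trained networks look in a picture, given as the dict that the camera call returned (one of the last four; its "shot" number tells which), for a name from the list of things; names that differ only in an ending like _2 or _b are one class to them, and where a whole thing is asked for, a point or a joint stands for the part that bears it (a point fixed in the world has none). Each returns a list of dicts, best first, with "conf" (0 to 1); they miss things now and then, are a little off and sometimes report something else, mostly with a low value. They report only what shows in the picture. A call takes as long as a camera call. They do not tell look-alikes from the thing itself.
- env.silhouettes(label, picture): "mask" (420x560 bool, what is visible of it).
- env.landmark_of(label, picture): "location" ([x, y, z] in m, in the coordinates of the camera as it stood for that picture, good to about 4 mm: a listed point, or the origin of a listed thing).
The state is a dict: "time_s": time; "joint_pos": joint angles; "qvel": joint speeds; "joint_torque": joint torques, N m; "ee_pos": TCP position; "ee_rot": TCP orientation; "wrist_force": force on the tool from outside, world axes, zero at the start; "wrist_torque": the same for the moment, N m; "width": finger opening in m; "grip_force": force on a finger pad.
Only numpy, scipy, OpenCV 4.12 (cv2) and the standard library are available. Lean on these libraries where they do the work, as an engineer would, in place of code of your own. Each camera call takes 0.05 s, during which the arm holds its last target. There are 200 camera calls.

## Working session

There is one attempt and no reset: what is moved stays moved. The work goes in short steps, Python scripts to look and compute and a tool call to move; the robot and the scene stay as the last step left them, time stands still between calls to the robot, and variables do not carry over. Pictures are saved under pics/ and viewed, at most 10 in all, crops included, and the job is handed in when it is done.

Besides the shell and the picture viewer there is one more tool, called after "Emit:" in YAML: its name, and indented under it one key for each argument. jog_arm: Moves the arm, as the interface text tells. Its arguments: {"type":"object","properties":{"moves":{"type":"array","items":{"type":"array","items":{"type":"number"}}},"newtons":{"type":"number"}},"required":["moves"]}

```bash
ls; mkdir -p pics
cat > h.py <<'E'
import numpy as np, cv2
from cell import env
def save(p,name,crop=None,s=1):
    im=p["pixels"][:,:,::-1]
    if crop: im=im[crop[1]:crop[3],crop[0]:crop[2]]
    cv2.imwrite("pics/"+name,cv2.resize(im,None,fx=s,fy=s,interpolation=cv2.INTER_CUBIC))
def campose(p,st=None):
    if "position" in p: return np.array(p["orientation"]),np.array(p["position"])
    T=np.array(p["T_tool_cam"]);R=np.array(st["ee_rot"]);return R@T[:3,:3],R@T[:3,3]+np.array(st["ee_pos"])
def proj(p,X,st=None):
    R,t=campose(p,st);c=(np.atleast_2d(X)-t)@R;s=c[:,:2]/c[:,2:]
    s=s*(1+p["k1"]*(s**2).sum(1,keepdims=True));K=np.array(p["intrinsics"]);return s@K[:2,:2].T+K[:2,2]
def back(p,uv,z,st=None):
    R,t=campose(p,st);K=np.array(p["intrinsics"]);d=(np.atleast_2d(uv)-K[:2,2])/np.diag(K)[:2];s=d.copy()
    for _ in range(20): s=d/(1+p["k1"]*(s**2).sum(1,keepdims=True))
    r=np.c_[s,np.ones(len(s))]@R.T;return t+r*((z-t[2])/r[:,2])[:,None]
def lm(p,l,st=None,n=3):
    R,t=campose(p,st)
    return [(round(d["conf"],2),np.round(R@np.array(d["location"])+t,4)) for d in env.landmark_of(l,p)[:n]]
E
python3 - <<'E'
from h import *
print(env.tip_extent,env.get_state())
for c in("top","scene"):
    p=env.capture(c);save(p,c+".png",s=1.4);print(c,np.round(p["position"],3),np.round(p["orientation"],3).tolist(),p["k1"])
    for l in("tray","cover_tab","jamb","jamb_gap","pin","drill","jar","tube","leaf_rib"):
        r=lm(p,l);print(l,r,[np.round(proj(p,x[1])[0]).tolist() for x in r])
E
```

```text
pics
0.011 {'time_s': 0.0, 'joint_pos': array([-8.84225869e+01,  1.03998538e+01,  9.21304976e+01,  6.23253995e-04,
        7.75690573e+01, -1.18184501e+01]), 'qvel': array([ 0.00539739,  0.06292425,  0.01934643, -0.13836828, -0.05217138,
        0.00261094]), 'joint_torque': array([-1.57142698e-03, -4.44880164e+01, -3.51343989e+01, -4.01206371e-04,
        8.92863987e-03, -1.01819694e-05]), 'ee_pos': array([ 0.13323638, -0.5588077 ,  0.24141394]), 'ee_rot': array([[ 9.72793159e-01,  2.31675349e-01, -3.71417392e-05],
       [ 2.31675064e-01, -9.72791682e-01,  1.73464175e-03],
       [ 3.65742559e-04, -1.69605244e-03, -9.99998495e-01]]), 'wrist_force': array([-0.74993618,  0.90649591, -0.10958731]), 'wrist_torque': array([0.03714111, 0.0617454 , 0.02132391]), 'grip_force': 0.0, 'width': 0.08530498965462731}
top [0.412 0.009 1.359] [[-0.01, -0.996, 0.091], [-1.0, 0.01, 0.0], [-0.001, -0.091, -0.996]] 0.00809415911069086
tray [(0.79, array([ 0.3496, -0.05  , -0.0012])), (0.67, array([ 0.2255,  0.3921, -0.0057]))] [[306.0, 274.0], [158.0, 317.0]]
cover_tab [(0.8, array([0.6188, 0.2177, 0.
[... 1193 characters left out ...]
rray([ 5.766e-01, -1.751e-01,  4.000e-04])), (0.59, array([ 0.2985, -0.3162,  0.0012])), (0.52, array([0.6167, 0.2163, 0.1028]))] [[245.0, 210.0], [285.0, 166.0], [304.0, 262.0]]
jamb_gap [(0.76, array([ 0.2477, -0.3282,  0.0932])), (0.69, array([ 0.5276, -0.1919,  0.0963]))] [[294.0, 141.0], [253.0, 182.0]]
pin [(0.55, array([0.6108, 0.0041, 0.    ])), (0.19, array([ 0.523 , -0.1911,  0.0929]))] [[265.0, 243.0], [254.0, 182.0]]
drill [(0.74, array([ 0.6608, -0.429 , -0.0014]))] [[193.0, 184.0]]
jar [(0.7, array([0.542 , 0.4767, 0.0044]))] [[383.0, 333.0]]
tube [(0.93, array([ 0.6163,  0.4485, -0.0027]))] [[356.0, 341.0]]
leaf_rib [(0.24, array([ 0.661 , -0.4274, -0.0012]))] [[193.0, 185.0]]
```

View pics/top.png

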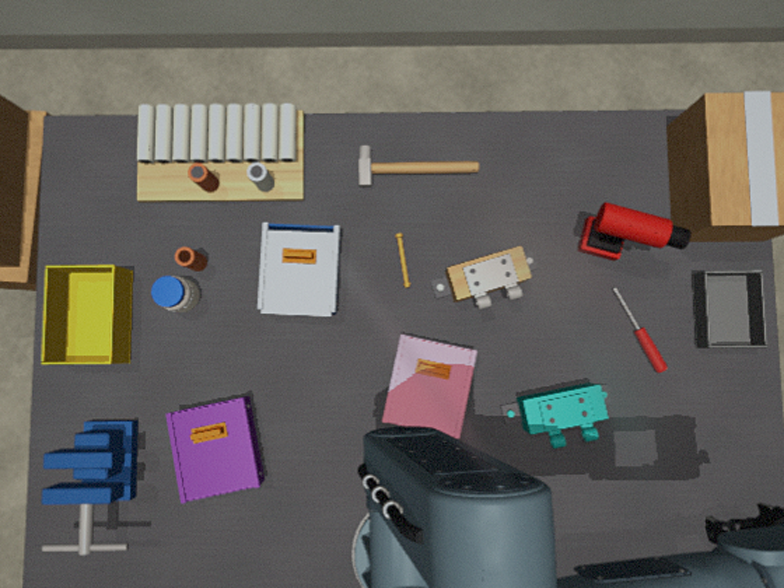

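View pics/scene.png

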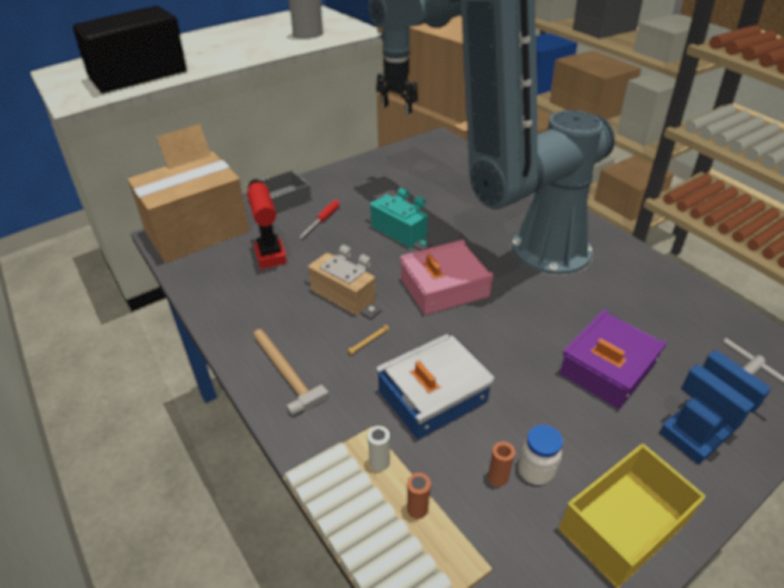

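Candidates (top-view pixels): trays at (212,180) white cover over a blue body, (310,263) pink and (146,310) purple. Jambs at (346,198) wooden and (397,290) teal. I choose the blue tray at (212,180) and the wooden jamb at (346,198), and I'll check both in one crop.

Run:
```python
from h import *
p=env.capture("top");save(p,"crop.png",(170,145,400,235),3.4)
def near(l,u):
    ds=env.silhouettes(l,p)
    for d in ds:
        m=d["mask"];v,uu=np.nonzero(m)
        if np.hypot(uu.mean()-u[0],v.mean()-u[1])<25: return m
for l,u,z in(("cover",(212,190),.069),("tray",(212,190),.069),("cover_tab",(212,182),.099),("jamb",(350,198),.08)):
    m=near(l,u)
    if m is None: print(l,None);continue
    v,uu=np.nonzero(m);X=back(p,np.c_[uu,v],z)[:,:2]
    r=cv2.minAreaRect((X*1000).astype(np.float32));print(l,m.sum(),r)
im=p["pixels"].astype(int)
# orange tab inside the blue tray
hsv=cv2.cvtColor(p["pixels"],cv2.COLOR_RGB2HSV)
m=(hsv[...,0]<22)&(hsv[...,1]>140)&(hsv[...,2]>90);m[:, :195]=0;m[:,232:]=0;m[:170]=0;m[:195+0][:0]=0;m[196:]=0
v,u=np.nonzero(m);X=back(p,np.c_[u,v],.099)[:,:2]*1000;print("orange",len(u),cv2.minAreaRect(X.astype(np.float32)),X.mean(0))
m=(hsv[...,1]<40)&(hsv[...,2]>150);w=np.zeros_like(m);w[155:230,180:248]=m[155:230,180:248]
v,u=np.nonzero(w);X=back(p,np.c_[u,v],.069)[:,:2]*1000;print("white",len(u),cv2.minAreaRect(X.astype(np.float32)),X.mean(0))
for n in range(2):
  print(lm(p,"cover_tab"),lm(p,"jamb_gap"));p=env.capture("scene")
```

```text
cover 2828 ((581.6079711914062, 222.755859375), (140.94667053222656, 174.011474609375), 87.54462432861328)
tray 3622 ((588.0269775390625, 220.04156494140625), (164.4849853515625, 192.16661071777344), 87.99557495117188)
cover_tab 2865 ((577.10888671875, 215.63580322265625), (140.34556579589844, 169.6649932861328), 87.03018188476562)
jamb 1954 ((558.6442260742188, -164.50486755371094), (102.89849853515625, 221.0054473876953), 15.28356647491455)
orange 213 ((611.5704956054688, 213.30113220214844), (64.97655487060547, 25.6669979095459), 89.44107818603516) [611.82322544 213.24030348]
white 3064 ((588.6055297851562, 220.37136840820312), (159.56552124023438, 187.94552612304688), 87.12290954589844) [579.3178195  220.87817671]
[(0.96, array([0.6157, 0.2179, 0.0982])), (0.96, array([0.2599, 0.3954, 0.0969])), (0.75, array([ 0.3819, -0.0556,  0.1006]))] [(0.84, array([ 0.5284, -0.1929,  0.0958])), (0.67, array([ 0.2469, -0.3289,  0.0929]))]
[(0.94, array([0.619 , 0.215 , 0.1011])), (0.93, array([0.2586, 0.3958, 0.0978])), (0.81, array([ 0.3866, -0.0532,  0.1003]))] [(0.59, array([ 0.2497, -0.3292,  0.0955]))]
```

View pics/crop.png

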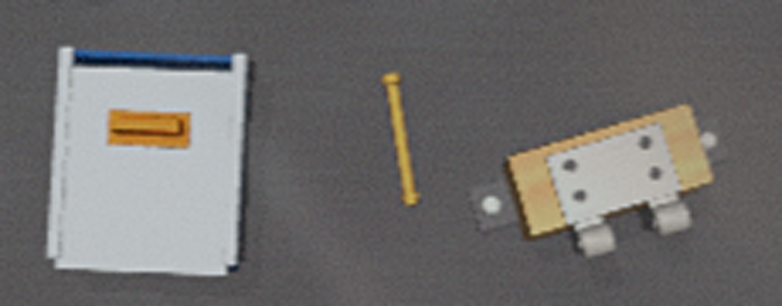

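The crop shows the blue-walled tray with its aluminium cover, the orange tab at crop (147,128). The wooden jamb is at (605,170) and its two knuckles point towards the robot. The choice is confirmed; moving now.

Emit:
jog_arm:
  moves:
    - [0,0,-73.6,651,-642,90,60]
    - [0,0,-73.6,651,-642,90,60]
    - [0,0,-73.6,651,-642,90,60]
    - [0,0,-73.6,651,-642,90,60]
    - [0,0,-73.6,651,-642,90,60]
    - [0,0,-73.6,651,-642,90,60]
    - [0,0,-73.6,651,-642,90,60]
    - [0,0,-73.6,651,-642,90,60]
  newtons: 40

```text
time_s: 2.22
ee_pos: [0.3096, -0.2764, 0.2097]
ee_rot: [[0.325, 0.946, 0.001], [0.946, -0.325, -0.001], [-0.001, 0.001, -1.0]]
wrist_force: [0.7, -0.0, 0.2]
width: 0.0597
grip_force: 0.0
```

```bash
cat >> h.py <<'E'
from scipy.spatial.transform import Rotation as Ro
def rel(pos,yaw,st=None):
    "row to reach TCP pos, tool x at yaw, pointing down"
    st=st or env.get_state();R=np.array(st["ee_rot"]);a=np.radians(yaw);c,s=np.cos(a),np.sin(a)
    T=np.array([[c,s,0],[s,-c,0],[0,0,-1]])
    return np.round(np.r_[Ro.from_matrix(R.T@T).as_rotvec(degrees=True),R.T@(np.array(pos)-st["ee_pos"])*1000],2).tolist()
E
python3 -c "
from h import *
s=env.get_state();print(s['time_s'],s['ee_pos'],rel([.6177,.2167,.15],87))"
```

```text
2.2167 [ 0.30964962 -0.27637811  0.20971179] [0.04, 0.04, -15.99, 566.52, 130.77, 59.53]
```

Emit:
jog_arm:
  moves:
    - [0,0,-16,566.5,130.8,60,60]
    - [0,0,-16,566.5,130.8,60,60]
    - [0,0,-16,566.5,130.8,60,60]
    - [0,0,-16,566.5,130.8,60,60]
    - [0,0,-16,566.5,130.8,60,60]
    - [0,0,-16,566.5,130.8,60,60]
    - [0,0,-16,566.5,130.8,60,60]
    - [0,0,-16,566.5,130.8,60,60]

```text
time_s: 2.88
ee_pos: [0.4872, 0.0043, 0.1755]
ee_rot: [[0.057, 0.998, 0.001], [0.998, -0.057, -0.0], [-0.0, 0.001, -1.0]]
wrist_force: [-0.0, -0.4, 1.1]
width: 0.0598
grip_force: 0.0
```

```bash
python3 -c "
from h import *
s=env.get_state();print(s['time_s'],s['ee_pos'],rel([.6177,.2167,.15],87))"
```

```text
2.8833 [0.48716222 0.0043274  0.17553338] [0.05, 0.02, -0.29, 219.51, 118.12, 25.58]
```

Emit:
jog_arm:
  moves:
    - [0,0,0,219.5,118,25.6,60]
    - [0,0,0,219.5,118,25.6,60]
    - [0,0,0,219.5,118,25.6,60]
    - [0,0,0,219.5,118,25.6,60]
    - [0,0,0,219.5,118,25.6,60]
    - [0,0,0,219.5,118,25.6,60]
    - [0,0,0,219.5,118,25.6,60]
    - [0,0,0,219.5,118,25.6,60]

```text
time_s: 3.55
ee_pos: [0.6166, 0.2164, 0.1483]
ee_rot: [[0.055, 0.999, -0.002], [0.999, -0.055, -0.0], [-0.0, -0.002, -1.0]]
wrist_force: [-0.3, -0.7, 0.6]
width: 0.0598
grip_force: 0.0
```

```bash
python3 -c "
from h import *
s=env.get_state();p=env.capture('wrist');print(s['time_s'],s['ee_pos'],lm(p,'cover_tab',s),p['T_tool_cam'])
print(rel([.6177,.2167,.085],87))"
```

```text
3.55 [0.61658778 0.21644229 0.14828837] [(0.68, array([ 5.967e-01,  2.209e-01, -5.000e-04])), (0.57, array([0.618 , 0.2158, 0.1035]))] [[-5.65966710e-05 -9.64661420e-01 -2.63492585e-01  6.68045019e-02]
 [ 9.99999372e-01  2.40401513e-04 -1.09491772e-03  3.59243030e-04]
 [ 1.11956890e-03 -2.63492481e-01  9.64660800e-01 -1.31576086e-01]
 [ 0.00000000e+00  0.00000000e+00  0.00000000e+00  1.00000000e+00]]
[-0.06, 0.04, -0.29, 2.69, 1.39, 64.4]
```

Emit:
jog_arm:
  moves:
    - [0,0,0,0,1,25,60]
    - [0,0,0,0,1,45,60]
    - [0,0,0,0,1,60,60]
    - [0,0,0,0,1,63,60]
    - [0,0,0,0,1,63,0]
    - [0,0,0,0,1,63,0]
    - [0,0,0,0,1,63,0]
    - [0,0,0,0,1,63,0]
  newtons: 40

```text
time_s: 4.32
ee_pos: [0.6186, 0.2143, 0.0886]
ee_rot: [[0.058, 0.998, 0.002], [0.998, -0.058, 0.0], [0.0, 0.002, -1.0]]
wrist_force: [-0.7, -0.8, 6.6]
width: 0.0116
grip_force: 7.4
```

Emit:
jog_arm:
  moves:
    - [0,0,0,0,0,0,0]
    - [0,0,0,0,-12,0,0]
    - [0,0,0,0,-36,0,0]
    - [0,0,0,0,-65,0,0]
    - [0,0,0,0,-95,0,0]
    - [0,0,0,0,-122,0,0]
    - [0,0,0,0,-138,0,0]
    - [0,0,0,0,-142,0,0]
  newtons: 40

```text
time_s: 4.98
ee_pos: [0.4754, 0.2217, 0.0887]
ee_rot: [[0.056, 0.998, 0.003], [0.998, -0.056, -0.002], [-0.002, 0.003, -1.0]]
wrist_force: [1.8, -8.6, 5.6]
width: 0.011
grip_force: 42.6
```

Emit:
jog_arm:
  moves:
    - [0,0,0,0,0,0,0]
    - [0,0,0,0,-2,0,0]
    - [0,0,0,0,-4,0,0]
    - [0,0,0,0,-6,0,0]
    - [0,0,0,0,-7,0,0]
    - [0,0,0,0,-8,0,0]
    - [0,0,0,0,-8,0,0]
    - [0,0,0,0,-8,0,0]

```text
time_s: 5.65
ee_pos: [0.4743, 0.2218, 0.0888]
ee_rot: [[0.058, 0.998, 0.013], [0.998, -0.058, -0.001], [-0.0, 0.013, -1.0]]
wrist_force: [19.2, -8.0, -10.0]
width: 0.0109
grip_force: 41.2
```

Emit:
jog_arm:
  moves:
    - [0,0,0,0,5,0,60]
    - [0,0,0,0,6,0,60]
    - [0,0,0,0,6,0,60]
    - [0,0,0,0,6,-30,60]
    - [0,0,0,0,10,-70,60]
    - [0,0,0,0,45,-95,60]
    - [0,0,0,0,85,-95,60]
    - [0,0,0,0,120,-95,60]

```text
time_s: 6.32
ee_pos: [0.5905, 0.2169, 0.1854]
ee_rot: [[0.057, 0.998, 0.006], [0.998, -0.057, 0.001], [0.001, 0.006, -1.0]]
wrist_force: [0.3, 0.6, 0.6]
width: 0.0602
grip_force: 0.0
```

Emit:
jog_arm:
  moves:
    - [0,0,0,0,10,0,60]
    - [0,0,0,0,10,0,60]
    - [0,0,0,0,10,0,60]
    - [0,0,0,0,10,0,60]
    - [0,0,0,0,10,0,60]
    - [0,0,0,0,10,0,60]
    - [0,0,0,0,10,0,60]
    - [0,0,0,0,10,0,60]

```text
time_s: 6.98
ee_pos: [0.5974, 0.2158, 0.1821]
ee_rot: [[0.057, 0.998, 0.0], [0.998, -0.057, 0.0], [0.0, 0.0, -1.0]]
wrist_force: [0.7, 0.1, -0.4]
width: 0.0601
grip_force: 0.0
```

Run:
```python
from h import *
s=env.get_state();p=env.capture('wrist');save(p,"leaf.png");print(s['time_s'],s['ee_pos'])
np.savez("pics/leaf.npz",**{k:v for k,v in p.items() if k!="shot"},R=s["ee_rot"],t=s["ee_pos"])
for l in("leaf","leaf_rib","leaf_knuckle","cover_tab","tray"):
    r=lm(p,l,s);print(l,r,[np.round(proj(p,x[1],s)[0]).tolist() for x in r])
```

```text
6.9833 [0.59736562 0.21582875 0.18209459]
leaf [(0.58, array([0.6013, 0.2052, 0.009 ]))] [[285.0, 208.0]]
leaf_rib [(0.93, array([0.6042, 0.2028, 0.0473]))] [[289.0, 221.0]]
leaf_knuckle [(0.61, array([0.65  , 0.2111, 0.0177]))] [[333.0, 202.0]]
cover_tab [(0.87, array([0.4759, 0.2221, 0.1039]))] [[115.0, 227.0]]
tray [(0.97, array([ 0.3503, -0.0484,  0.0011]))] [[109.0, 399.0]]
```

View pics/leaf.png

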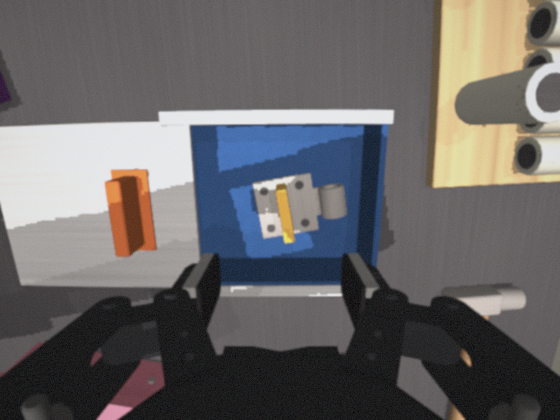

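The picture shows the cover fully open (tab at (130,212)). The leaf lies at (285,208) with its yellow rib from (281,186) to (289,241) and its knuckle at (333,202).

Run:
```python
from h import *
d=np.load("pics/leaf.npz");p={k:d[k] for k in d.files};s={"ee_rot":d["R"],"ee_pos":d["t"]}
c=back(p,[(252,184),(311,173),(320,232),(264,238)],.012,s)[:,:2]*1000
print(c); 
for a,b in((0,1),(3,2),(3,0),(2,1)):
    v=c[b]-c[a];print(np.hypot(*v),np.degrees(np.arctan2(v[1],v[0])))
h=cv2.cvtColor(p["pixels"],cv2.COLOR_RGB2HSV);m=((h[...,0]>18)&(h[...,0]<34)&(h[...,1]>140)&(h[...,2]>110)).astype(np.uint8);m[:, :260]=0;m[:,310:]=0;m[:170]=0;m[255:]=0
v,u=np.nonzero(m);X=back(p,np.c_[u,v],.05,s)[:,:2]*1000
print(len(u),cv2.minAreaRect(X.astype(np.float32)),X.mean(0),h[210,286])
bright=m&(h[...,2]>200);v,u=np.nonzero(bright);X=back(p,np.c_[u,v],.05,s)[:,:2]*1000;print(len(u),cv2.minAreaRect(X.astype(np.float32)))
for yaw in(5,7,9,11):
    print(yaw,rel([.603,.204,.09],yaw+90,env.get_state()))
```

```text
[[569.90992812 233.00953837]
 [629.39813933 240.6820252 ]
 [636.89893171 178.31802993]
 [577.84114177 175.03478869]]
59.98094970580112 7.349147475961288
59.1489833043762 3.1820090857223873
58.514748149673125 97.789969848026
62.81345231863224 96.85827192945399
519 ((600.9855346679688, 210.87911987304688), (8.782586097717285, 52.377197265625), 6.601497650146484) [601.01169132 211.61297996] [ 20 161 217]
424 ((601.110595703125, 208.5403289794922), (8.015978813171387, 47.67915344238281), 6.358463287353516)
5 [0.01, -0.0, -8.31, -11.28, 5.87, 91.86]
7 [0.01, -0.0, -10.31, -11.28, 5.87, 91.86]
9 [0.01, -0.0, -12.31, -11.28, 5.87, 91.86]
11 [0.01, -0.0, -14.31, -11.28, 5.87, 91.86]
```

Emit:
jog_arm:
  moves:
    - [0,0,-7,-9.5,5.2,25,50]
    - [0,0,-10.1,-9.5,5.2,55,50]
    - [0,0,-10.1,-9.5,5.2,85,50]
    - [0,0,-10.1,-9.5,5.2,110,50]
    - [0,0,-10.1,-9.5,5.2,118,50]
    - [0,0,-10.1,-9.5,5.2,120,50]
    - [0,0,-10.1,-9.5,5.2,120,50]
    - [0,0,-10.1,-9.5,5.2,120,50]

```text
time_s: 7.95
ee_pos: [0.6038, 0.2061, 0.0637]
ee_rot: [[-0.118, 0.993, 0.003], [0.993, 0.118, 0.0], [0.0, 0.003, -1.0]]
wrist_force: [0.6, 0.4, -0.0]
width: 0.0499
grip_force: 0.0
```

Run:
```python
from h import *
s=env.get_state();p=env.capture('wrist');save(p,"leaf2.png")
for l in("leaf_rib","leaf_knuckle"):
    r=lm(p,l,s);print(l,r,[np.round(proj(p,x[1],s)[0]).tolist() for x in r])
print(rel([.602,.206,.032],96.8,s),s['width'])
```

```text
leaf_rib [(0.81, array([0.5995, 0.2081, 0.0483]))] [[272.0, 258.0]]
leaf_knuckle [(0.67, array([0.6517, 0.2124, 0.0177]))] [[357.0, 241.0]]
[0.17, -0.01, -0.0, 0.15, -1.92, 31.73] 0.04992764641491474
```

View pics/leaf2.png

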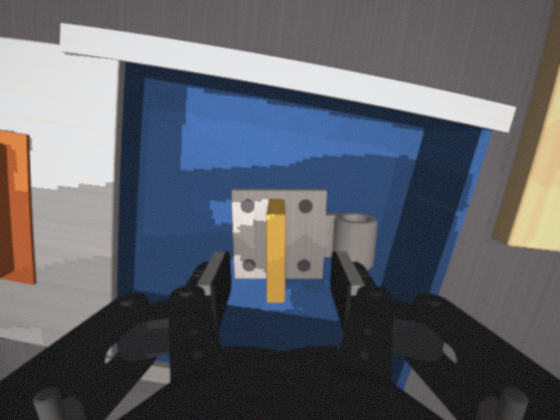

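The plate (232–327, 190–278) is square to the fingers and the rib at u≈275 sits between the pads at 220 and 345. Descending and closing.

Emit:
jog_arm:
  moves:
    - [0,0,0,0,-2,12,50]
    - [0,0,0,0,-2,24,50]
    - [0,0,0,0,-2,30,50]
    - [0,0,0,0,-2,30,50]
    - [0,0,0,0,-2,30,0]
    - [0,0,0,0,-2,30,0]
    - [0,0,0,0,-2,30,0]
    - [0,0,0,0,-2,30,0]
  newtons: 60

```text
time_s: 8.77
ee_pos: [0.6009, 0.2056, 0.0324]
ee_rot: [[-0.118, 0.993, 0.001], [0.993, 0.118, 0.0], [0.0, 0.001, -1.0]]
wrist_force: [2.2, -0.5, 1.9]
width: 0.0088
grip_force: 59.2
```

Emit:
jog_arm:
  moves:
    - [0,0,0,0,0,0,0]
    - [0,0,0,0,0,0,0]
    - [0,0,0,0,0,-15,0]
    - [0,0,0,0,0,-40,0]
    - [0,0,0,0,0,-70,0]
    - [0,0,0,0,0,-100,0]
    - [0,0,0,0,0,-125,0]
    - [0,0,0,0,0,-140,0]

```text
time_s: 9.43
ee_pos: [0.6014, 0.2058, 0.1762]
ee_rot: [[-0.118, 0.993, 0.004], [0.993, 0.118, 0.001], [0.0, 0.004, -1.0]]
wrist_force: [1.0, -0.1, -3.2]
width: 0.009
grip_force: 58.9
```

```bash
python3 -c "
from h import *
print(rel([.425,-.224,.18],107.5))"
```

```text
[0.23, 0.01, -10.7, -405.91, -226.05, -4.74]
```

Emit:
jog_arm:
  moves:
    - [0,0,-1,-20,-11.1,-5,0]
    - [0,0,-2.5,-50,-27.8,-5,0]
    - [0,0,-4,-85,-47.3,-5,0]
    - [0,0,-5,-120,-66.8,-5,0]
    - [0,0,-6,-155,-86.3,-5,0]
    - [0,0,-7,-190,-105.8,-5,0]
    - [0,0,-8,-225,-125.3,-5,0]
    - [0,0,-9,-260,-144.8,-5,0]

```text
time_s: 10.1
ee_pos: [0.4859, -0.0709, 0.1775]
ee_rot: [[-0.273, 0.962, -0.0], [0.962, 0.273, -0.0], [-0.0, -0.0, -1.0]]
wrist_force: [0.0, -0.6, -2.9]
width: 0.0092
grip_force: 58.9
```

```bash
python3 -c "
from h import *
print(rel([.425,-.224,.18],107.5))"
```

```text
[-0.0, 0.0, -1.63, -130.59, -100.43, -2.54]
```

Emit:
jog_arm:
  moves:
    - [0,0,-1.6,-30,-23.1,-2.5,0]
    - [0,0,-1.6,-58,-44.7,-2.5,0]
    - [0,0,-1.6,-85,-65.5,-2.5,0]
    - [0,0,-1.6,-108,-83.2,-2.5,0]
    - [0,0,-1.6,-123,-94.8,-2.5,0]
    - [0,0,-1.6,-130.5,-100.5,-2.5,0]
    - [0,0,-1.6,-130.5,-100.5,-2.5,0]
    - [0,0,-1.6,-130.5,-100.5,-2.5,0]

```text
time_s: 10.77
ee_pos: [0.4261, -0.2222, 0.1795]
ee_rot: [[-0.298, 0.955, 0.0], [0.955, 0.298, 0.001], [0.001, 0.0, -1.0]]
wrist_force: [0.3, -0.2, -2.6]
width: 0.0089
grip_force: 58.9
```

Run:
```python
from h import *
s=env.get_state();p=env.capture('wrist');save(p,"jamb.png",s=1.4);print(s['time_s'],s['ee_pos'])
np.savez("pics/jamb.npz",**{k:v for k,v in p.items() if k!="shot"},R=s["ee_rot"],t=s["ee_pos"])
R=np.array(s["ee_rot"])
for l in("jamb_gap","jamb","leaf_knuckle","leaf_rib"):
    r=lm(p,l,s);print(l,r,[np.round(proj(p,x[1],s)[0]).tolist() for x in r],[np.round(R.T@(x[1]-s["ee_pos"])*1000,1) for x in r])
p=env.capture("scene");print("scene",lm(p,"jamb_gap"),lm(p,"jamb"),lm(p,"leaf_knuckle"))
```

```text
10.7667 [ 0.42609081 -0.22217921  0.17952061]
jamb_gap [(0.9, array([ 0.523 , -0.185 ,  0.0935]))] [[418.0, 215.0]] [array([  6.6, 103.6,  86.1])]
jamb [(0.83, array([ 0.2984, -0.3168, -0.0011])), (0.73, array([ 5.739e-01, -1.707e-01, -5.000e-04]))] [[145.0, 243.0], [428.0, 193.0]] [array([ -52.4, -150.1,  180.5]), array([  5. , 156.4, 180.1])]
leaf_knuckle [(0.56, array([ 0.4738, -0.2063,  0.1672]))] [[377.0, 263.0]] [array([ 0.9, 50.3, 12.3])]
leaf_rib [(0.69, array([ 0.4254, -0.2219,  0.1917]))] [[278.0, 288.0]] [array([  0.5,  -0.6, -12.2])]
scene [(0.9, array([ 0.5262, -0.1892,  0.094 ])), (0.67, array([ 0.2462, -0.3278,  0.0962]))] [(0.87, array([ 0.578 , -0.1736, -0.001 ])), (0.61, array([ 0.3001, -0.3155,  0.0005]))] [(0.49, array([ 0.4718, -0.2057,  0.17  ]))]
```

View pics/jamb.png

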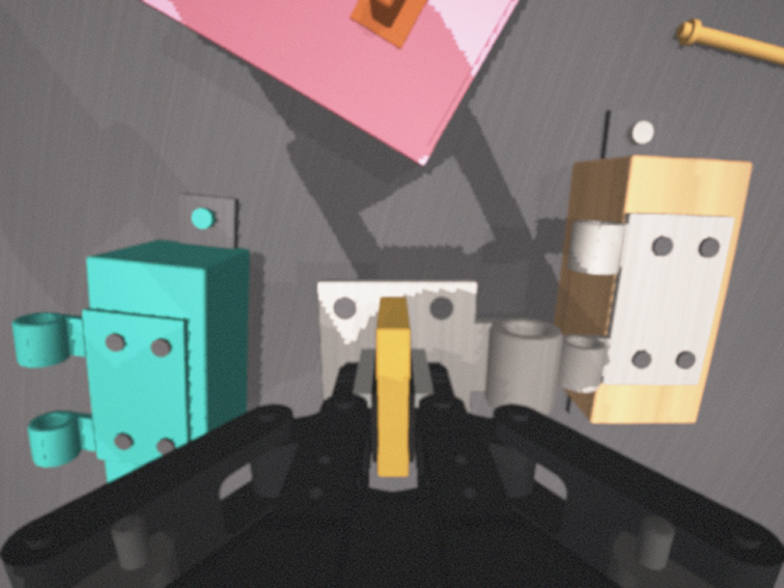

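Run:
```python
from h import *
from scipy.optimize import least_squares
d=np.load("pics/jamb.npz");p={k:d[k] for k in d.files};s={"ee_rot":d["R"],"ee_pos":d["t"]}
uv=np.array([(632,156),(750,161),(697,422),(595,422),(571,162)])/1.4
L=np.array([(-35,80,80),(35,80,80),(35,-80,80),(-35,-80,80),(-35,80,40.)])/1000
def W(q,L):
    c,n=np.cos(q[2]),np.sin(q[2]);return np.c_[q[0]+c*L[:,0]-n*L[:,1],q[1]+n*L[:,0]+c*L[:,1],L[:,2]]
f=lambda q:(proj(p,W(q,L[:4]),s)-uv[:4]).ravel()
r=least_squares(f,[.577,-.175,.3]);q=r.x;print(q[:2],np.degrees(q[2]),np.round(r.fun,1))
g=W(q,np.array([[-.055,0,.093]]))[0];print("gap",g)
print("tool yaw leaf",np.degrees(np.arctan2(d["R"][1,1],d["R"][0,1])))
# predicted knuckle inner faces (top line z .106)
K=W(q,np.array([[-.055,.02,.106],[-.055,-.02,.106],[-.055,.045,.106],[-.055,-.045,.106]]));print((proj(p,K,s)*1.4).round())
# leaf in tool frame: rib top ends, plate far corners, knuckle far end top
T=np.array([(25,-5,-17.6),(25,5,-17.6),(-25,-5,-17.6),(-25,5,-17.6),(30,-28,20.4),(30,31,20.4),(15,48,.4),(-15,48,.4),(15,35,13.4),(15,61,13.4)])/1000
print((proj(p,T@d["R"].T+d["t"],s)*1.4).round())
```

```text
[ 0.57837654 -0.17196442] 17.128919876405625 [-1.3 -0.6  2.1 -1.1  1.3  0.6 -1.8  2. ]
gap [ 0.52581609 -0.18816317  0.093     ]
tool yaw leaf 17.33379484556147
[[603. 276.]
 [593. 351.]
 [609. 226.]
 [587. 394.]]
[[374. 335.]
 [409. 335.]
 [376. 483.]
 [407. 483.]
 [316. 287.]
 [476. 287.]
 [535. 345.]
 [527. 424.]
 [488. 332.]
 [559. 332.]]
```

The wooden jamb is at right with its knuckles at (597,247) and (585,362) in the scaled picture, and the leaf is held level with its knuckle at (525,365). The block fit gives yaw 17.1° and gap (0.526,-0.188). I'll stage 45 mm in front at final height.

```bash
python3 -c "
from h import *
print(rel([.4373,-.217,.1064],107.1))"
```

```text
[-0.0, -0.01, 0.34, 1.63, 11.94, 72.91]
```

Emit:
jog_arm:
  moves:
    - [0,0,0.3,1.6,12,10,0]
    - [0,0,0.3,1.6,12,28,0]
    - [0,0,0.3,1.6,12,46,0]
    - [0,0,0.3,1.6,12,60,0]
    - [0,0,0.3,1.6,12,69,0]
    - [0,0,0.3,1.6,12,73,0]
    - [0,0,0.3,1.6,12,73,0]
    - [0,0,0.3,1.6,12,73,0]

```text
time_s: 11.88
ee_pos: [0.4375, -0.2178, 0.1068]
ee_rot: [[-0.294, 0.956, 0.001], [0.956, 0.294, -0.0], [-0.001, 0.0, -1.0]]
wrist_force: [0.9, -0.9, -2.9]
width: 0.0086
grip_force: 59.0
```

Run:
```python
from h import *
s=env.get_state();p=env.capture('wrist');save(p,"stage.png",(260,80,560,305),2.6);print(s['time_s'],s['ee_pos'])
np.savez("pics/stage.npz",**{k:v for k,v in p.items() if k!="shot"},R=s["ee_rot"],t=s["ee_pos"])
R=np.array(s["ee_rot"])
for l in("jamb_gap","jamb","leaf_knuckle"):
    r=lm(p,l,s);print(l,r,[np.round(proj(p,x[1],s)[0]).tolist() for x in r],[np.round(R.T@(x[1]-s["ee_pos"])*1000,1) for x in r])
p=env.capture("scene");save(p,"scst.png",(220,140,300,200),10)
print("scene",lm(p,"jamb_gap"),lm(p,"leaf_knuckle"))
```

```text
11.8833 [ 0.43751049 -0.21780185  0.10680489]
jamb_gap [(0.65, array([ 0.5239, -0.1866,  0.0924]))] [[454.0, 255.0]] [array([ 4.4, 91.7, 14.4])]
jamb [(0.69, array([ 5.747e-01, -1.723e-01,  3.000e-04])), (0.62, array([ 0.2977, -0.3205,  0.0007])), (0.3, array([ 0.4377, -0.2185,  0.1187]))] [[455.0, 212.0], [95.0, 278.0], [280.0, 290.0]] [array([  3.2, 144.5, 106.6]), array([ -57. , -163.9,  106.1]), array([ -0.7,  -0. , -11.9])]
leaf_knuckle [(0.81, array([ 0.4846, -0.2027,  0.0932])), (0.23, array([ 0.4384, -0.2166,  0.1201]))] [[375.0, 263.0], [282.0, 288.0]] [array([ 0.6, 49.4, 13.6]), array([  0.9,   1.2, -13.3])]
scene [(0.81, array([ 0.5261, -0.1905,  0.0932]))] [(0.7, array([ 0.4836, -0.2019,  0.0981]))]
```

View pics/stage.png

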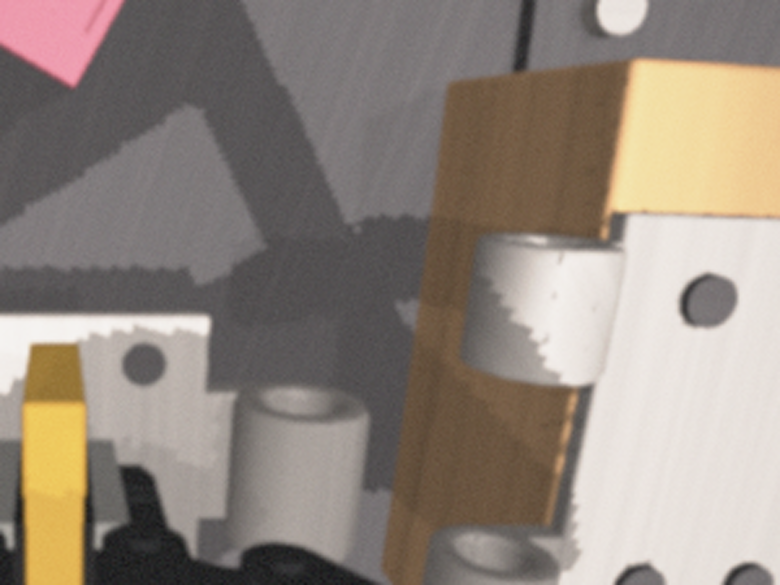

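Run:
```python
from h import *
d=np.load("pics/stage.npz");p={k:d[k] for k in d.files};s={"ee_rot":d["R"],"ee_pos":d["t"]}
R,t=d["R"],d["t"]
B=lambda u,v,z:R.T@(back(p,[(260+u/2.6,80+v/2.6)],z,s)[0]-t)*1000
L=B(303,404,.0934);F=B(492,549,.093);print("L",L,"F",F,"shift",F[0]+20-L[0]+15,F[1]-L[1])
P=lambda T:((proj(p,np.array(T)/1000@R.T+t,s)-[260,80])*2.6).round()
print("loose pred (off x=0): face centre,L,R,plate corner",P([(15,48,13.4),(15,35,13.4),(15,61,13.4),(30,31,20.4)]))
# upper knuckle: inner face bottom-left etc. for candidate gap in tool coordinates
for gx,gy in((0,93),(2,93),(0,95)):
    print(gx,gy,P([(gx-20,gy,13.8),(gx-20,gy-13,13.8),(gx-20,gy+13,13.8),(gx+20,gy-13,13.8),(gx+45,gy-13,13.8),(gx+80,gy+20,26.8)]).tolist())
g=np.array([.5258,-.1882,.093]);print("old gap in tool",R.T@(g-t)*1000)
```

```text
L [15.85988678 49.09609426 13.41495146] F [-16.6389027   92.43855525  13.84859153] shift 2.5012105240180507 43.34246099418153
loose pred (off x=0): face centre,L,R,plate corner [[297. 408.]
 [231. 408.]
 [363. 408.]
 [208. 325.]]
0 93 [[492.0, 563.0], [432.0, 564.0], [551.0, 562.0], [459.0, 383.0], [477.0, 256.0], [626.0, 71.0]]
2 93 [[494.0, 555.0], [434.0, 556.0], [553.0, 554.0], [461.0, 373.0], [478.0, 246.0], [628.0, 60.0]]
0 95 [[501.0, 563.0], [442.0, 564.0], [560.0, 562.0], [469.0, 383.0], [487.0, 256.0], [636.0, 71.0]]
old gap in tool [ 2.35597242 93.08501853 13.83871953]
```

Emit:
jog_arm:
  moves:
    - [0,0,0,2,4,0.4,0]
    - [0,0,0,2,10,0.4,0]
    - [0,0,0,2,17,0.4,0]
    - [0,0,0,2,25,0.4,0]
    - [0,0,0,2,33,0.4,0]
    - [0,0,0,2,39,0.4,0]
    - [0,0,0,2,43,0.4,0]
    - [0,0,0,2,44,0.4,0]

```text
time_s: 12.9
ee_pos: [0.4794, -0.2024, 0.1059]
ee_rot: [[-0.295, 0.956, 0.0], [0.956, 0.295, -0.0], [-0.0, 0.0, -1.0]]
wrist_force: [-0.3, 1.3, -3.7]
width: 0.0092
grip_force: 59.1
```

Emit:
jog_arm:
  moves:
    - [0,0,0,0,0,0,0]
    - [0,0,0,0,0,0,0]
    - [0,0,0,0,0,0,0]
    - [0,0,0,0,0,0,0]
    - [0,0,0,0,0,0,0]
    - [0,0,0,0,0,0,0]
    - [0,0,0,0,0,0,0]
    - [0,0,0,0,0,0,0]

```text
time_s: 13.57
ee_pos: [0.4786, -0.2028, 0.106]
ee_rot: [[-0.294, 0.956, 0.0], [0.956, 0.294, -0.0], [-0.0, 0.0, -1.0]]
wrist_force: [-0.3, 0.4, -3.6]
width: 0.0089
grip_force: 59.0
```

Run:
```python
from h import *
s=env.get_state();p=env.capture('wrist');print(s['time_s'],s['ee_pos'])
np.savez("pics/fin.npz",**{k:v for k,v in p.items() if k!="shot"},R=s["ee_rot"],t=s["ee_pos"])
R=np.array(s["ee_rot"])
for l in("jamb_gap","leaf_knuckle"): print(l,lm(p,l,s,2))
q=env.capture("scene")
for l in("jamb_gap","leaf_knuckle"): print("scene",l,lm(q,l,None,2))
import cv2
a=cv2.resize(p["pixels"][150:300,310:460,::-1],None,fx=2.66,fy=2.66,interpolation=cv2.INTER_CUBIC)
b=cv2.resize(q["pixels"][160:220,225:285,::-1],(a.shape[1],a.shape[0]),interpolation=cv2.INTER_CUBIC)
cv2.imwrite("pics/fin.png",np.hstack([a,b]));print(a.shape)
```

```text
13.5667 [ 0.47858776 -0.20275681  0.10595811]
jamb_gap []
leaf_knuckle [(0.62, array([ 0.5231, -0.1859,  0.0944]))]
scene jamb_gap [(0.91, array([ 0.2491, -0.3246,  0.0935])), (0.76, array([ 0.5255, -0.19  ,  0.093 ]))]
scene leaf_knuckle [(0.69, array([ 0.5255, -0.1873,  0.0964]))]
(399, 399, 3)
```

View pics/fin.png

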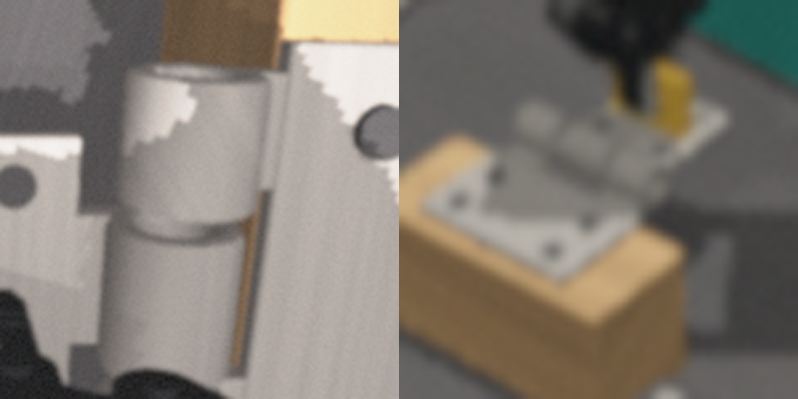

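The left half shows the loose knuckle in the gap below the fixed one. Its left edge (108,235) is about 10 px, or 1.8 mm, short of the fixed edge line (119). The right half shows the three tubes in line. Small correction next.

Emit:
jog_arm:
  moves:
    - [0,0,0,-0.3,0.8,-0.2,0]
    - [0,0,0,-0.5,1.7,-0.4,0]
    - [0,0,0,-0.5,1.7,-0.4,0]
    - [0,0,0,-0.5,1.7,-0.4,0]
    - [0,0,0,-0.5,1.7,-0.4,0]
    - [0,0,0,-0.5,1.7,-0.4,0]
    - [0,0,0,-0.5,1.7,-0.4,0]
    - [0,0,0,-0.5,1.7,-0.4,0]

```text
time_s: 14.53
ee_pos: [0.4804, -0.2027, 0.1063]
ee_rot: [[-0.294, 0.956, -0.0], [0.956, 0.294, 0.0], [0.0, -0.0, -1.0]]
wrist_force: [0.7, -0.2, -3.0]
width: 0.009
grip_force: 59.1
```

Run:
```python
from h import *
s=env.get_state();p=env.capture('wrist');print(s['time_s'],s['ee_pos'],s['wrist_force'],s['wrist_torque'],s['qvel'].round(2))
g=np.array([.5258,-.1882,.093]);R=np.array(s["ee_rot"]);print("gap in tool",R.T@(g-s["ee_pos"])*1000)
q=env.capture("top")
print(lm(p,"leaf_knuckle",s,1),lm(q,"leaf_knuckle",None,2),lm(q,"jamb_gap",None,2),lm(q,"cover_tab",None,3))
save(p,"fin2.png",(310,150,460,300),4)
```

```text
14.5333 [ 0.48036583 -0.20265522  0.10628812] [ 0.65016943 -0.19700746 -3.0397166 ] [-0.00687506  0.04951873 -0.01062646] [ 0.02 -0.08 -0.04 -0.08  0.07 -0.01]
gap in tool [ 0.46391539 47.67687727 13.28502367]
[(0.62, array([ 0.5279, -0.1876,  0.0941]))] [(0.52, array([ 0.5811, -0.1736,  0.0014])), (0.4, array([ 0.5257, -0.1864,  0.0905]))] [(0.98, array([ 0.2509, -0.3337,  0.0922])), (0.92, array([ 0.5241, -0.1931,  0.0954]))] [(0.83, array([ 0.3808, -0.0569,  0.0965])), (0.66, array([0.2591, 0.397 , 0.1011])), (0.62, array([0.475 , 0.2257, 0.0947]))]
```

View pics/fin2.png

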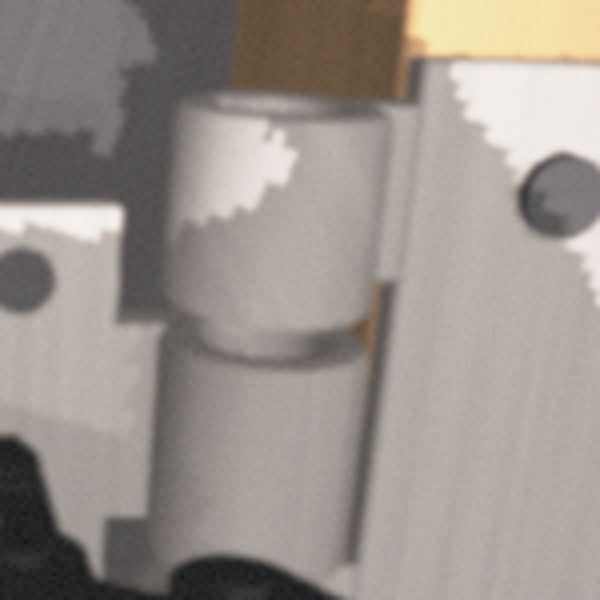

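The edges now line up: the loose knuckle spans 160–366 against 162–367 extrapolated from the fixed one. There is an end gap of about 5 mm and no contact force, so I'm handing in.

```bash
python3 -c "
from cell import env
print(env.sign_off())"
```

```text
the job is handed in; nothing more can be done
None
```

I slid the cover fully open, lifted out the leaf and handed the job in at about 14.6 s. The gripper is still holding the leaf level in the jamb gap: in the last picture its knuckle lined up with the visible fixed knuckle to within about 0.5 mm, and I saw no sign of contact with the block. The sign-off returned no verdict, so I don't know how it was judged.

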